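Fix the arepa board in the counter's hold-down clamp

TASK

Gently slide the wooden arepa board under the counter clamp beside the griddle until its far edge is fully home, flush against the clamp's metal stop. Then tighten the clamp's hand knob clockwise until it suddenly turns hard, give it one eighth of a turn more and no further, so that the board is held firmly but not crushed, and let go. Leave everything else on the counter where it is.

Things in the scene. Friction and masses are not known exactly. Their poses are not given: they have to be found in the camera images.
- clamp: The hold-down clamp, aluminium, fixed to the counter. Origin on the counter under the knob's axis; z up, x is the direction in which the board slides in. Two posts (x -15 to +15 mm, inner faces at y = +-60, outer at +-76 mm, with 6 mm high flanges out to y = +-100 mm) carry a crossbeam 34 mm deep (x) and 152 mm wide, top 68 mm above the counter.
- clamp_stop (a point): Middle of the face of the clamp's stop, 35 mm beyond the knob's axis along the clamp's x, 15 mm above the counter. The stop is a low metal block 30 mm high and 110 mm wide; the board's far edge must touch it.
- foot_rest (a point): Point on the knob's axis 18 mm above the counter, where the clamp's round rubber foot (32 mm wide, hanging under the crossbeam) will bear on the board. The foot starts 2.5 to 5.5 mm higher and comes down as the knob turns. It is sprung: once it bears, its press grows evenly with the turn, to about 20 N after an eighth of a turn.
- knob_grip (a point): Middle of the hand knob's grip, on its vertical axis, 95 mm above the counter (it sinks 2.5 mm per rad once the knob turns hard). A black bar 50 mm long, 14 mm thick, 30 mm high (79 to 109 mm above the counter; point x along its length, y across its thickness, z up) on a hub of 16 mm radius, hub top 79 mm above the counter. Clockwise seen from above tightens.
- screw_top (a point): Where the knob's screw enters the top of the crossbeam, 68 mm above the counter. The knob at first turns easily (about 0.1 N m) through 1.0 to 2.1 rad, different each time, ending at a different bar direction each time; when the foot bears on the board the torque jumps to about 0.5 to 0.7 N m. The knob stays where it is left.
- board: The arepa board, pale wood, 180 mm (x) by 110 mm (y) by 18 mm, about 0.45 kg, loose on the counter. Origin at the centre of its underside; x points to its far edge (the one that goes under the clamp). An upright bar handle stands on it near the other end.
- board_edge (a point): Middle of the board's far edge, 90 mm from the board's origin along its x, at half thickness (9 mm up). Home means that this edge touches the stop, 35 mm beyond the knob's axis along the clamp's x.
- board_handle (a point): A point in the board's wooden bar handle, 42 mm above the counter. The handle is 18 mm thick (along the board's x), 56 mm long (along its y) and stands 36 mm above the board's top (18 to 54 mm above the counter). It lies at x = -65 mm on the board.
- mill: Glass pepper mill, 56 mm wide, 148 mm tall, upright; origin under its centre. Not to be moved.
- cup: Yellow plastic measuring cup, 72 mm wide, 55 mm high, handle along its +x to 103 mm; origin under the cup's centre. Not to be moved.
- pitcher: Small ceramic pitcher, 88 mm wide, 110 mm high, handle along its +y; origin under its centre. Not to be moved.
- reamer: Wooden citrus reamer lying along its x, 147 mm long, 46 mm thick; origin under its middle. Not to be moved.
- salt: Ceramic salt jar, 52 mm wide, 75 mm high; origin under its centre. Not to be moved.
Mind the look-alikes: they are no part of the job. Leave any orange or turquoise look-alike of the board alone.

How it is judged (in metres and radians):
On the way, in this order (a step that is already met when the one before it is completed fails the run):
1. the board lies home against the stop, with no more than 8 N between board and clamp (x of board_edge in the frame of clamp above 0.032 m and y of board_edge in the frame of clamp between -0.008 and 0.008 m and angle between the x axis of board and the x axis of clamp, either way round below 0.06 rad and height (world z) of board below 0.004 m and contact force between clamp and board below 8 N), for 0.2 s.
2. the clamp presses on the board (x of board_edge in the frame of clamp above 0.032 m and y of board_edge in the frame of clamp between -0.008 and 0.008 m and angle between the x axis of board and the x axis of clamp, either way round below 0.06 rad and height (world z) of board below 0.004 m and contact force between clamp and board above 12 N), for 0.2 s.
At the end, for the whole second after the job is handed in: The board lies flat on the counter with its far edge within 3 mm of the stop, within 8 mm of the clamp's centre line and within 0.06 rad of straight, at rest, and the clamp presses on it with 12 to 31 N (about one eighth of a turn past the first resistance; roughly 0.5 to 1.2 rad past it) (all of step 2 and contact force between clamp and board below 31 N and linear speed of board below 0.01 m/s); the robot touches nothing.
It fails at once if the board is rammed into the clamp or crushed by it: more than 40 N between them (contact force between clamp and board above 40 N).
It fails at once if a bystander is shifted by more than 25 mm (distance of any of mill, cup, pitcher, reamer, salt from where it was at the start of the episode above 0.025 m).
It also fails if it takes over 72 s, if anything falls off the work surface, if the arm or the gripper's body presses on something with over 40 N, if the wrist force passes 120 N, or if a joint passes its speed limit or range.

ROBOT

A 6-joint arm with a two-finger parallel gripper is mounted at the origin on the work surface. World frame = base frame: x ahead of the robot, y to its left, z up, the work surface at z = 0. Lengths are in m, angles in degrees, forces in N, time in s.
With the tool pointing down it reaches from about 0.325 to 1 m from the base axis. Payload 5.1 kg.
Tool frame: the origin (TCP) lies midway between the tips of the shut fingers; the grasp point (between the pads) lies hold_point_z behind it (hold_point_z is the distance from the TCP to the grasp point, in m); z points along the fingers, y is the line along which they close (so a half turn about z gives the same grasp; the last joint's range is limited). The gripper opens to 85 mm and grips with 20 to 120 N. Pads are 22 mm wide; open, the fingers measure 114 mm over their backs; the gripper's body (76 mm by 85 mm) begins 54 mm behind the grasp point. The pads swing forward as they close: fully open they stand 13 mm farther back than shut.
Start: joints at [-74.576, 7.093, 94.555, -0, 78.352, -4.733], TCP at [0.224, -0.61, 0.197] pointing down, gripper open.
Joint ranges: [-149.61, 149.61], [-58.7, 133.49], [1.44, 155.28], [-77.14, 257.14], [18.33, 153.61], [-166.67, 166.67]. Speed limits (degrees/s): [147.25, 147.25, 180, 180, 180, 180].

INTERFACE

Orientations are given as a 3x3 rotation matrix whose columns are the frame's x, y, z axes.
In Python, from plant import sense, snapshot, camera_info, hand_in, hold_point_z gives the robot as it stands.
- The arm moves only by the tool send_rows, never from a script. Its argument "series" is a list that holds one entry, the list of rows, each a list of 4 numbers: the shift along the tool's x, y, z each as a share of 1000 mm, from -1 to 1, then the turn about the tool's z as a share of 180 degrees, from -1 to 1. In form: [[[x, y, z, roll], ...]]. A call has 1 to 20 rows; each row is the pose to reach, as a shift and turn from the pose commanded when the call began, along the tool's axes at that moment, turning the shorter way round; what a row does not reach only later rows make up. A row lasts 1/10 s, in which the tool goes at most 50 mm and 8.59 degrees, less where a joint would pass 70% of its speed; a pose out of reach is approached as far as the arm can. A call with a number of a shift or a turn outside -1 to 1 is refused whole. A call with a gripper value outside its range is refused whole. "hand" is the opening, from 0 (shut) to 1 (fully open), set as the call begins (left out, the last holds). The fingers move at their own pace and stop on an object; "squeeze" is the grip in N (left out, the last holds). Time passes only in rows, so rows that repeat a pose let the fingers close. It gives the time, the measured TCP pose, the force, the opening and the grip force at its end, in the units of the state.
- sense(): the state, without advancing time (a new reading comes with each control period).
- snapshot(name): name is "scene" or "top"; returns the picture (420x560x3 uint8, red, green, blue); there is no depth.
- camera_info(name): a dict with "fovy" (degrees; the focal length in pixels is half the picture's height over the tangent of half this angle, whatever the lens; pixels are square), "cx", "cy" (the principal point, pixels), "world_from_camera" (4x4, takes a point from camera to world coordinates). Camera axes: x right, y up, looking along -z (the intrinsics and any distortion apply to the point x, -y, -z); pixel columns grow to the right and rows downward; lengths in m; the calibration is good to about 2 mm. A picture is of the moment at which its call begins. camera_info takes no time and is no camera call.
- hand_in(): hands the job in; it is judged then, once.
The state is a dict: "t": time; "joint_positions": joint angles; "joint_vel": joint speeds; "tau": joint torques, N m; "eef_pos": TCP position; "orientation": TCP orientation; "force": force on the tool from outside, world axes, zero at the start; "moment": the same for the moment, N m; "width": opening from 0.0 (shut) to 1.0 (fully open); "grip_force": force on a finger pad.
Only numpy, scipy, OpenCV 4.12 (cv2) and the standard library are available. Lean on these libraries where they do the work, as an engineer would, in place of code of your own. Each camera call takes 0.05 s, during which the arm holds its last target. There are 200 camera calls.

## Working session

There is one attempt and no reset: what is moved stays moved. The work goes in short steps, Python scripts to look and compute and a tool call to move; the robot and the scene stay as the last step left them, time stands still between calls to the robot, and variables do not carry over. Pictures are saved under pics/ and viewed, at most 10 in all, crops included, and the job is handed in when it is done.

Besides the shell and the picture viewer there is one more tool, called after "Emit:" as name(argument=value, ...), one argument or row to a line, values as JSON. send_rows: Moves the arm, as the interface text tells. Its arguments: {"type":"object","properties":{"series":{"type":"array","items":{"type":"array","items":{"type":"array","items":{"type":"number","minimum":-1,"maximum":1}}}},"hand":{"type":"number"},"squeeze":{"type":"number"}},"required":["series"]}

```bash
mkdir -p pics
python3 - <<'E'
from plant import *
import cv2
for n in("scene","top"):
    im=snapshot(n);cv2.imwrite(f"pics/{n}0.png",cv2.resize(im[:,:,::-1],(800,600),interpolation=cv2.INTER_CUBIC))
    print(n,camera_info(n))
print(hold_point_z);print(sense())
E
```

```text
scene {'fovy': 51.603981163494524, 'cx': 280.9739705145717, 'cy': 204.00511536898378, 'world_from_camera': array([[-0.86243605, -0.37215842,  0.34307749,  0.96870585],
       [ 0.50611481, -0.64368398,  0.57403722,  0.83379664],
       [ 0.0072007 ,  0.66870699,  0.74349116,  0.96555771],
       [ 0.        ,  0.        ,  0.        ,  1.        ]])}
top {'fovy': 55.1256119967772, 'cx': 273.81822733785555, 'cy': 207.3216533939837, 'world_from_camera': array([[-4.52385148e-03,  9.94047071e-01, -1.08857498e-01,
         4.37339603e-01],
       [-9.99382916e-01, -7.02353536e-04,  3.51182736e-02,
         1.91146042e-01],
       [ 3.48327606e-02,  1.08949194e-01,  9.93436838e-01,
         1.07500953e+00],
       [ 0.00000000e+00,  0.00000000e+00,  0.00000000e+00,
         1.00000000e+00]])}
0.0187
{'t': 0.1, 'joint_positions': array([-7.45761530e+01,  7.13050209e+00,  9.46262424e+01,  1.55895799e-03,
        7.83526708e+01, -4.73596567e+00]), 'joint_vel': array([ 0.02024673, -0.05347494, -0.22719199,  0.00647565, -0.01206833,
        0.00547832]), 'tau': array([-5.03318770e-04, -4.24929178e+01, -3.66654110e+01, -4.29354088e-05,
        3.99257726e-03,  5.21315513e-06]), 'eef_pos': array([ 0.22379533, -0.60959786,  0.19566778]), 'orientation': array([[ 9.38736931e-01,  3.44634215e-01, -4.82198043e-04],
       [ 3.44634503e-01, -9.38735130e-01,  1.84796641e-03],
       [ 1.84216211e-04, -1.90093640e-03, -9.99998176e-01]]), 'force': array([-0.55464461, -0.46019453,  0.41998497]), 'moment': array([-0.01140633, -0.01571816,  0.00321112]), 'grip_force': 0.0, 'width': 1.0004982039491668}
```

View pics/scene0.png

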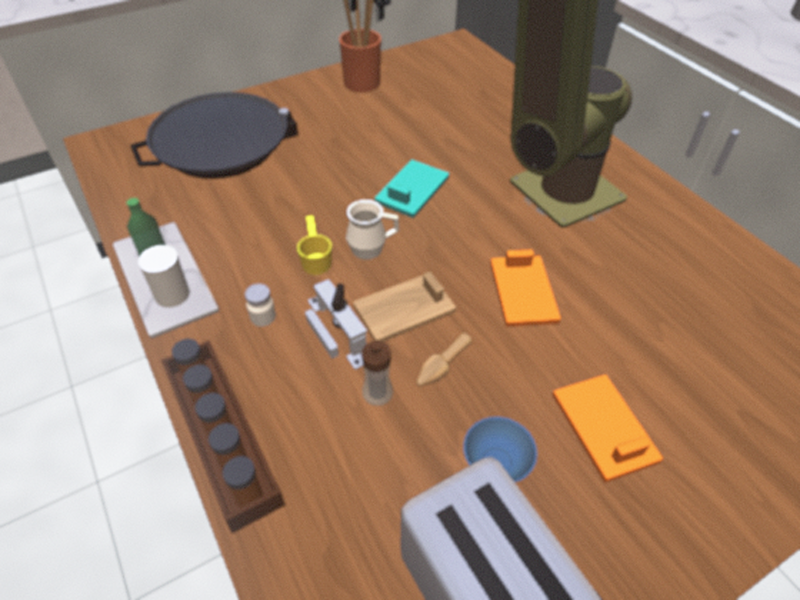

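View pics/top0.png

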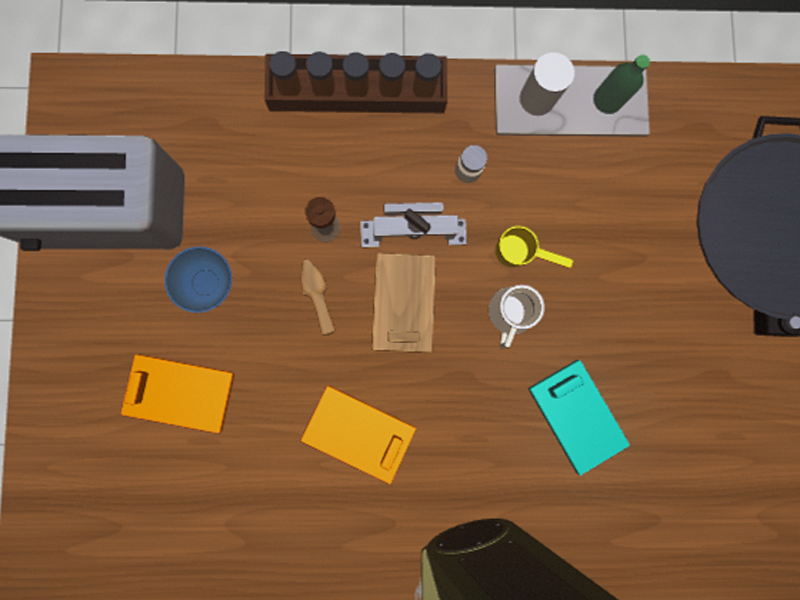

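```bash
python3 - <<'E'
import cv2
from plant import *
im=snapshot("top")[:,:,::-1];c=im[135:255,240:340];cv2.imwrite("pics/t1.png",cv2.resize(c,None,fx=5,fy=5,interpolation=cv2.INTER_CUBIC))
im=snapshot("scene")[:,:,::-1];c=im[185:265,205:335];cv2.imwrite("pics/s1.png",cv2.resize(c,None,fx=6,fy=6,interpolation=cv2.INTER_CUBIC))
E
cat > h.py <<'E'
import numpy as np
from plant import *
def ray(n,u,v):
    c=camera_info(n);f=210/np.tan(np.radians(c['fovy']/2));T=c['world_from_camera']
    d=T[:3,:3]@np.array([(u-c['cx'])/f,-(v-c['cy'])/f,-1]);return T[:3,3],d
def atz(n,u,v,z):
    o,d=ray(n,u,v);return o+d*(z-o[2])/d[2]
def tri(a,b):
    (o1,d1),(o2,d2)=ray('top',*a),ray('scene',*b)
    s=np.linalg.lstsq(np.c_[d1,-d2],o2-o1,rcond=None)[0]
    p,q=o1+s[0]*d1,o2+s[1]*d2;return (p+q)/2,np.linalg.norm(p-q)
T1=lambda u,v:(240+(u-2)/5,135+(v-2)/5)   # crop t1 -> picture
S1=lambda u,v:(205+(u-2.5)/6,185+(v-2.5)/6)
E
```

```text
(no output)
```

View pics/t1.png

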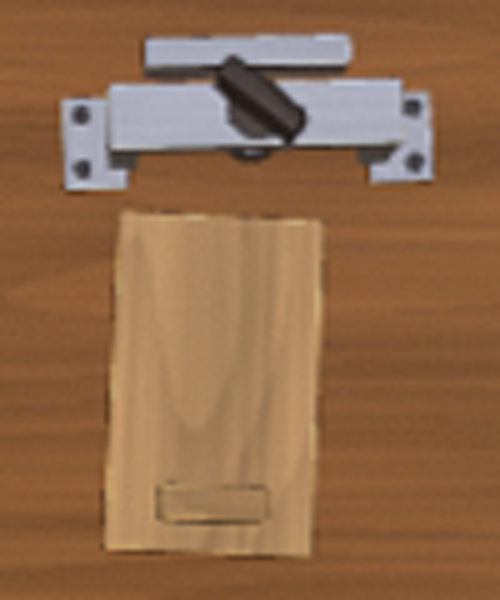

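View pics/s1.png

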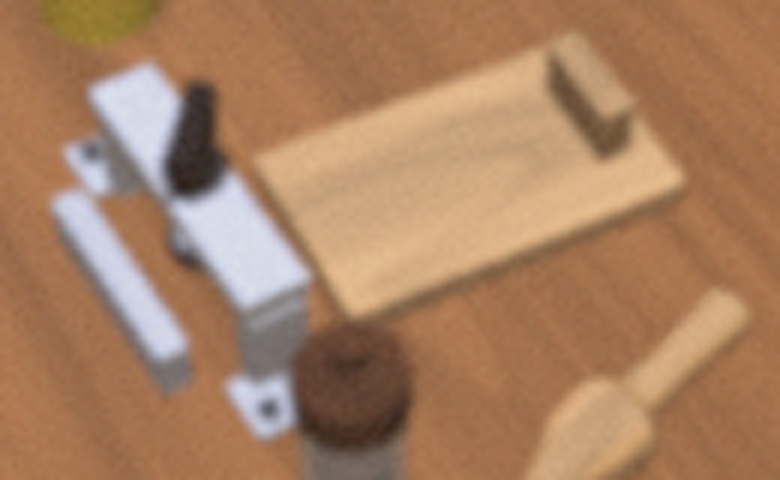

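Top crop: board top corners (120,212), (324,220), (312,555), (106,550); handle top (158,484)–(268,522); beam top (110,85)–(402,145); bar from about (224,64) to (300,125). Scene crop: board corners (255,157), (355,315), (685,180); beam corners (90,92), (152,65), (308,275), (245,308); handle top about (552,48), (578,35), (632,100), (608,122).

Run:
```python
from h import *
np.set_printoptions(precision=4,suppress=True)
P={'boardFL':((120,212),(355,315)),'boardFR':((324,220),(255,157)),'boardNL':((106,550),(685,180)),
'beamFL':((110,85),(245,308)),'beamFR':((400,80),(90,92)),'beamNR':((402,145),(152,65)),'beamNL':((110,150),(308,275)),
'stopFL':((147,38),(160,365)),'stopNL':((147,68),(188,348)),'stopFR':((350,35),(52,205)),
'hFL':((158,484),(608,122)),'hFR':((268,486),(552,48)),'hNR':((268,522),(578,35)),'hNL':((158,522),(632,100))}
for k,(a,b) in P.items(): print(k,*tri(T1(*a),S1(*b)))
print('top only')
for k,a,z in [('FL',(120,212),.018),('FR',(324,220),.018),('NR',(312,555),.018),('NL',(106,550),.018),
 ('hFL',(158,484),.054),('hFR',(268,486),.054),('hNR',(268,522),.054),('hNL',(158,522),.054),
 ('bFL',(110,85),.068),('bFR',(401,80),.068),('bNR',(402,145),.068),('bNL',(110,150),.068),
 ('sNL',(147,68),.03),('sNR',(350,66),.03),('kA',(224,64),.109),('kB',(303,125),.109)]: print(k,atz('top',*T1(*a),z))
```

```text
boardFL [0.6341 0.1813 0.0154] 0.0021674904636827808
boardFR [0.6296 0.0723 0.0151] 0.003070041802819188
boardNL [0.4553 0.1882 0.0127] 0.00012837971629845357
beamFL [0.6909 0.1869 0.0638] 0.002593655791115152
beamFR [0.6947 0.037  0.0636] 0.0015427466147929737
beamNR [0.6613 0.036  0.063 ] 8.235777140902033e-05
beamNL [0.6579 0.1861 0.0647] 6.258492794680427e-05
stopFL [0.7265 0.1672 0.0235] 0.003606950451991547
stopNL [0.7108 0.1665 0.0244] 0.0011921456314055844
stopFR [0.729  0.0578 0.0234] 0.0027539627318519805
hFL [0.4869 0.1628 0.048 ] 0.0030047547246049903
hFR [0.4849 0.1072 0.0473] 0.005257522281956873
hNR [0.4677 0.1063 0.0463] 0.0023178411106556085
hNL [0.4695 0.1613 0.0518] 0.0023413430013243465
top only
FL [0.6344 0.1807 0.018 ]
FR [0.6303 0.0716 0.018 ]
NR [0.4521 0.0803 0.018 ]
NL [0.4551 0.1883 0.018 ]
hFL [0.4878 0.162  0.054 ]
hFR [0.4866 0.106  0.054 ]
hNR [0.4683 0.1062 0.054 ]
hNL [0.4685 0.1621 0.054 ]
bFL [0.691  0.1861 0.068 ]
bFR [0.6942 0.0367 0.068 ]
bNR [0.6602 0.0367 0.068 ]
bNL [0.6571 0.1862 0.068 ]
sNL [0.7098 0.1663 0.03  ]
sNR [0.7114 0.058  0.03  ]
kA [0.6914 0.1303 0.109 ]
kB [0.661  0.0917 0.109 ]
```

```bash
cat >> h.py <<'E'
def go(x,y,z,yaw):
    s=sense();R=s['orientation'];d=R.T@(np.array([x,y,z])-s['eef_pos'])
    y0=np.degrees(np.arctan2(R[1,0],R[0,0]));r=-((yaw-y0+180)%360-180)
    print('t',round(s['t'],2),'row',np.round(d,4),round(r/180,4),'now',np.round(s['eef_pos'],4),round(y0,2),'F',np.round(s['force'],2),'j6',round(s['joint_positions'][5],1))
E
python3 -c "
from h import *
go(.4778,.1341,.14,87.5)"
```

```text
t 0.2 row [ 0.4947 -0.6107  0.0569] -0.3741 now [ 0.2238 -0.6098  0.196 ] 20.16 F [ 0.58 -0.05  0.11] j6 -4.7
```

Emit:
send_rows(
  series=[
    [[0.495,-0.611,0.056,-0.374],[0.495,-0.611,0.056,-0.374],[0.495,-0.611,0.056,-0.374],[0.495,-0.611,0.056,-0.374],[0.495,-0.611,0.056,-0.374],[0.495,-0.611,0.056,-0.374],[0.495,-0.611,0.056,-0.374],[0.495,-0.611,0.056,-0.374],[0.495,-0.611,0.056,-0.374],[0.495,-0.611,0.056,-0.374],[0.495,-0.611,0.056,-0.374],[0.495,-0.611,0.056,-0.374],[0.495,-0.611,0.056,-0.374],[0.495,-0.611,0.056,-0.374],[0.495,-0.611,0.056,-0.374],[0.495,-0.611,0.056,-0.374],[0.495,-0.611,0.056,-0.374],[0.495,-0.611,0.056,-0.374],[0.495,-0.611,0.056,-0.374],[0.495,-0.611,0.056,-0.374]],
  ],
  hand=1,
)

```text
t: 2.2
eef_pos: [0.478, 0.1328, 0.1409]
orientation: [[0.046, 0.999, 0.0], [0.999, -0.046, -0.0], [-0.0, 0.0, -1.0]]
force: [0.2, 0.3, 0.8]
width: 1.001
grip_force: 0.0
```

```bash
python3 -c "
from h import *
go(.4778,.1341,.027,87.5)"
```

```text
t 2.2 row [ 0.0013 -0.0002  0.1139] -0.0007 now [0.478  0.1328 0.1409] 87.37 F [0.24 0.26 0.79] j6 12.0
```

Emit:
send_rows(
  series=[
    [[0.001,0,0.04,0],[0.001,0,0.08,0],[0.001,0,0.1,0],[0.001,0,0.114,0],[0.001,0,0.114,0],[0.001,0,0.114,0]],
  ],
)

```text
t: 2.8
eef_pos: [0.479, 0.1346, 0.0279]
orientation: [[0.045, 0.999, 0.002], [0.999, -0.045, 0.0], [0.0, 0.002, -1.0]]
force: [-0.4, 0.7, 0.1]
width: 0.997
grip_force: 0.0
```

Emit:
send_rows(
  series=[
    [[0,0,0,0],[0,0,0,0],[0,0,0,0],[0,0,0,0],[0,0,0,0],[0,0,0,0],[0,0,0,0],[0,0,0,0],[0,0,0,0],[0,0,0,0]],
  ],
  hand=0,
  squeeze=30,
)

```text
t: 3.8
eef_pos: [0.4781, 0.1349, 0.0268]
orientation: [[0.044, 0.999, -0.0], [0.999, -0.044, -0.0], [-0.0, -0.0, -1.0]]
force: [1.2, -0.2, -0.8]
width: 0.001
grip_force: 0.0
```

Run:
```python
from h import *;import cv2
go(.5256,.1089,.027,91.2)
im=snapshot("top")[:,:,::-1];c=im[135:255,240:340];cv2.imwrite("pics/t2.png",cv2.resize(c,None,fx=5,fy=5,interpolation=cv2.INTER_CUBIC))
```

```text
t 3.8 row [-0.0239  0.0486 -0.0002] -0.0207 now [0.4781 0.1349 0.0268] 87.48 F [ 1.17 -0.17 -0.78] j6 12.1
```

View pics/t2.png

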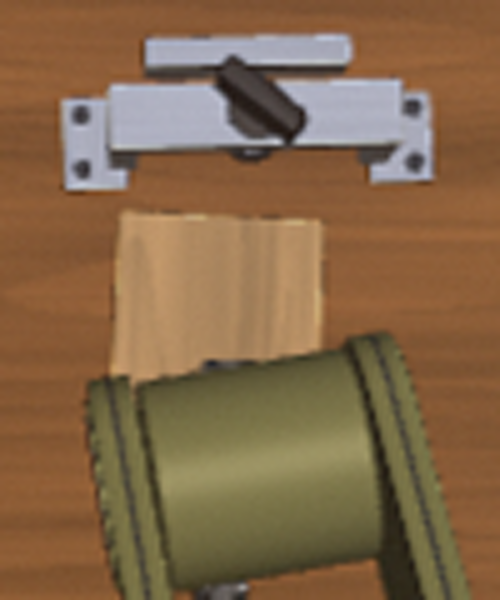

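The gripper reports fully shut (0.001) with no grip force, while dark parts at (225,365) and (220,590) still stand wide apart; I'll check in the other view.

Run:
```python
from h import *;import cv2
s=sense();print(s['width'],s['grip_force'],s['t'])
im=snapshot("scene")[:,:,::-1];c=im[150:270,205:365];cv2.imwrite("pics/s2.png",cv2.resize(c,None,fx=5,fy=5,interpolation=cv2.INTER_CUBIC))
```

```text
-0.00019399573399665428 0.0 3.85
```

View pics/s2.png

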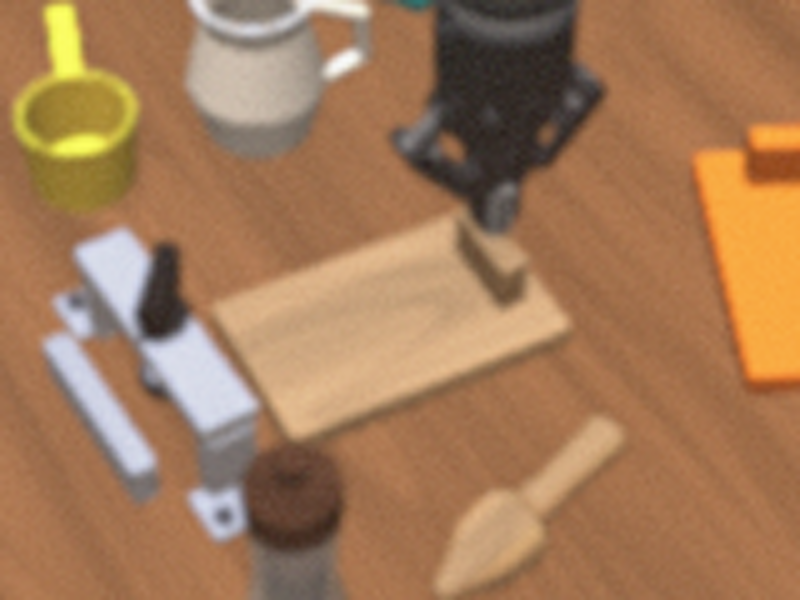

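Run:
```python
from h import *
S2=lambda u,v:(205+(u-2)/5,150+(v-2)/5)
print('knuckle far',tri(T1(225,365),S2(405,138)),'near',tri(T1(218,590),S2(590,85)))
for z in(.027,.05,.06,.07):print(z,atz('scene',*S2(497,228),z))
def proj(p):
    c=camera_info('scene');T=c['world_from_camera'];f=210/np.tan(np.radians(c['fovy']/2))
    q=T[:3,:3].T@(np.array(p)-T[:3,3]);u,v=c['cx']-f*q[0]/q[2],c['cy']+f*q[1]/q[2];return (u-205)*5+2,(v-150)*5+2
print('eef',proj(sense()['eef_pos']),'handle centre top',proj([.478,.134,.054]),'handle ends',proj([.478,.106,.054]),proj([.478,.162,.054]))
```

```text
knuckle far (array([0.53713329, 0.13398405, 0.15791126]), np.float64(9.723946718466451e-05)) near (array([0.4301769 , 0.14126108, 0.15322088]), np.float64(0.011255749257019535))
0.027 [0.45882214 0.11303765 0.027     ]
0.05 [0.47131719 0.13070035 0.05      ]
0.06 [0.47674982 0.13837978 0.06      ]
0.07 [0.48218245 0.14605921 0.07      ]
eef (np.float64(489.1606285261848), np.float64(264.02589181420365)) handle centre top (np.float64(490.58595329571983), np.float64(231.11732736471663)) handle ends (np.float64(464.85148244184455), np.float64(200.66649282275915)) (np.float64(516.9920552476376), np.float64(262.3628830243471))
```

The scene view shows the shut fingers' tips at about (497,228), right over the handle top. The gripper is therefore really about 30 mm higher than the reported z. I'll probe gently down onto the handle top to calibrate the height.

Emit:
send_rows(
  series=[
    [[0,0,0.001,0],[0,0,0.002,0],[0,0,0.003,0],[0,0,0.003,0],[0,0,0.003,0]],
  ],
)

```text
t: 4.4
eef_pos: [0.4781, 0.1349, 0.0238]
orientation: [[0.044, 0.999, -0.0], [0.999, -0.044, -0.0], [-0.0, -0.0, -1.0]]
force: [0.2, 0.6, 0.1]
width: 0.0
grip_force: 0.0
```

Emit:
send_rows(
  series=[
    [[0,0,0.001,0],[0,0,0.002,0],[0,0,0.003,0],[0,0,0.003,0],[0,0,0.003,0]],
  ],
)

```text
t: 4.9
eef_pos: [0.4781, 0.135, 0.0208]
orientation: [[0.044, 0.999, -0.0], [0.999, -0.044, -0.0], [-0.0, -0.0, -1.0]]
force: [0.0, -0.7, -0.2]
width: -0.0
grip_force: 0.0
```

Emit:
send_rows(
  series=[
    [[0,0,0.001,0],[0,0,0.002,0],[0,0,0.003,0],[0,0,0.003,0],[0,0,0.003,0]],
  ],
)

```text
t: 5.4
eef_pos: [0.4783, 0.135, 0.0195]
orientation: [[0.044, 0.999, -0.001], [0.999, -0.044, -0.0], [-0.0, -0.001, -1.0]]
force: [-4.9, -0.9, 10.6]
width: -0.001
grip_force: 5.5
```

Emit:
send_rows(
  series=[
    [[0,0,-0.01,0],[0,0,-0.01,0],[0,0,-0.01,0],[0,0,-0.01,0],[0,0,-0.01,0],[0,0,-0.01,0],[0,0,-0.01,0],[0,0,-0.01,0],[0,0,0.01,0],[0,0,0.025,0],[0,0,0.025,0],[0,0,0.025,0]],
  ],
  hand=1,
)

```text
t: 6.6
eef_pos: [0.478, 0.1349, -0.0072]
orientation: [[0.044, 0.999, -0.001], [0.999, -0.044, -0.0], [-0.0, -0.001, -1.0]]
force: [0.5, 0.1, 0.7]
width: 1.0
grip_force: 0.0
```

Emit:
send_rows(
  series=[
    [[0,0,0,0],[0,0,0,0],[0,0,0,0],[0,0,0,0],[0,0,0,0],[0,0,0,0],[0,0,0,0],[0,0,0,0]],
  ],
  hand=0,
  squeeze=30,
)

```text
t: 7.4
eef_pos: [0.4783, 0.135, -0.0068]
orientation: [[0.044, 0.999, 0.0], [0.999, -0.044, 0.0], [0.0, 0.0, -1.0]]
force: [-1.8, -0.4, 3.7]
width: 0.206
grip_force: 30.8
```

Run:
```python
from h import *;import cv2
s=sense();print(s['width'],s['grip_force'])
go(.4781,.1089,-.007,91.2)
```

```text
0.2059586737731228 30.803825855255127
t 7.4 row [-0.0261  0.0009  0.0002] -0.0207 now [ 0.4783  0.135  -0.0068] 87.48 F [-1.77 -0.39  3.71] j6 12.1
```

Emit:
send_rows(
  series=[
    [[-0.005,0,0,-0.005],[-0.01,0,0,-0.01],[-0.015,0,0,-0.015],[-0.02,0.001,0,-0.0207],[-0.025,0.001,0,-0.0207],[-0.025,0.001,0,-0.0207],[-0.025,0.001,0,-0.0207]],
  ],
)

```text
t: 8.1
eef_pos: [0.4785, 0.109, -0.0068]
orientation: [[-0.021, 1.0, 0.001], [1.0, 0.021, -0.001], [-0.001, 0.001, -1.0]]
force: [0.3, 0.6, 4.3]
width: 0.201
grip_force: 30.9
```

Run:
```python
from h import *;import cv2
go(.5556,.1098,-.007,91.2)
im=snapshot("top")[:,:,::-1];c=im[135:255,240:340];cv2.imwrite("pics/t3.png",cv2.resize(c,None,fx=5,fy=5,interpolation=cv2.INTER_CUBIC))
```

```text
t 8.1 row [-0.0008  0.0771  0.0003] -0.0 now [ 0.4785  0.109  -0.0068] 91.19 F [0.28 0.63 4.34] j6 5.5
```

View pics/t3.png

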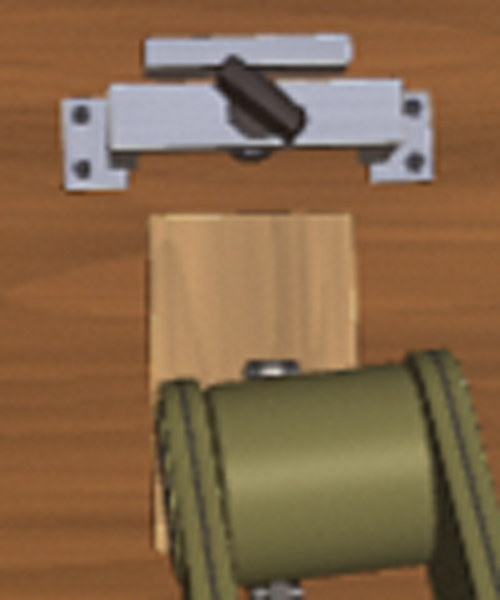

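Board's far corners are now at (149,214) and (353,214), left side runs to (155,550).

Run:
```python
from h import *
a,b,c=[atz('top',*T1(*p),.018) for p in((149,214),(353,214),(155,550))]
print(a,b,c,'mid',(a+b)/2,'yaw',np.degrees(np.arctan2(a[1]-c[1],a[0]-c[0])),np.degrees(np.arctan2(-(a-b)[0],(a-b)[1])))
for p,z in [((63,100),.006),((432,90),.006),((67,190),.006),((433,180),.006)]:print(atz('top',*T1(*p),z))
```

```text
[0.63339894 0.16520042 0.018     ] [0.63361034 0.05603924 0.018     ] [0.45501822 0.16265285 0.018     ] mid [0.63350464 0.11061983 0.018     ] yaw 0.8182223743154557 0.11096114493356185
[0.69816699 0.2112934  0.006     ]
[0.70453512 0.0102529  0.006     ]
[0.64866065 0.20907442 0.006     ]
[0.65464283 0.0106422  0.006     ]
```

Emit:
send_rows(
  series=[
    [[0,0.006,0,0],[0,0.012,0,0],[0,0.018,0,0],[0,0.024,0,0],[0,0.03,0,0],[0,0.036,0,0],[0,0.042,0,0],[0,0.042,0,0]],
  ],
)

```text
t: 8.95
eef_pos: [0.5201, 0.1098, -0.0068]
orientation: [[-0.021, 1.0, -0.001], [1.0, 0.021, -0.001], [-0.001, -0.001, -1.0]]
force: [-1.7, 0.3, 8.7]
width: 0.207
grip_force: 31.3
```

Emit:
send_rows(
  series=[
    [[0,0.005,0,0],[0,0.01,0,0],[0,0.015,0,0],[0,0.02,0,0],[0,0.025,0,0],[0,0.028,0,0],[0,0.028,0,0]],
  ],
)

```text
t: 9.65
eef_pos: [0.5473, 0.1104, -0.0068]
orientation: [[-0.021, 1.0, -0.002], [1.0, 0.021, -0.001], [-0.001, -0.003, -1.0]]
force: [-5.7, 0.3, 9.4]
width: 0.203
grip_force: 31.5
```

Emit:
send_rows(
  series=[
    [[0,0,-0.001,0],[0,0.001,-0.001,0],[0,0.002,-0.001,0],[0,0.003,-0.001,0],[0,0.003,-0.001,0]],
  ],
)

```text
t: 10.15
eef_pos: [0.5507, 0.1111, -0.0068]
orientation: [[-0.021, 1.0, -0.001], [1.0, 0.021, -0.001], [-0.001, -0.001, -1.0]]
force: [-2.4, -1.1, 0.4]
width: 0.208
grip_force: 30.3
```

Emit:
send_rows(
  series=[
    [[0,0.001,0,0],[0,0.002,0,0],[0,0.002,0,0],[0,0.002,0,0]],
  ],
)

```text
t: 10.55
eef_pos: [0.553, 0.1116, -0.0066]
orientation: [[-0.021, 1.0, -0.0], [1.0, 0.021, 0.0], [0.0, -0.0, -1.0]]
force: [1.1, 0.4, -2.1]
width: 0.206
grip_force: 29.7
```

Emit:
send_rows(
  series=[
    [[0,0.0005,0,0],[0,0.001,0,0],[0,0.0015,0,0],[0,0.0015,0,0]],
  ],
)

```text
t: 10.95
eef_pos: [0.5544, 0.1115, -0.0063]
orientation: [[-0.021, 1.0, -0.0], [1.0, 0.021, -0.0], [-0.0, -0.0, -1.0]]
force: [0.1, -1.2, -3.3]
width: 0.204
grip_force: 29.7
```

Emit:
send_rows(
  series=[
    [[0,0.0005,0,0],[0,0.001,0,0],[0,0.001,0,0]],
  ],
)

```text
t: 11.25
eef_pos: [0.5555, 0.1116, -0.0062]
orientation: [[-0.021, 1.0, -0.0], [1.0, 0.021, -0.0], [-0.0, -0.0, -1.0]]
force: [1.0, 0.5, -4.1]
width: 0.208
grip_force: 29.6
```

Emit:
send_rows(
  series=[
    [[0,0.0005,0.0005,0],[0,0.001,0.0005,0],[0,0.001,0.0005,0]],
  ],
)

```text
t: 11.55
eef_pos: [0.5555, 0.1114, -0.0067]
orientation: [[-0.021, 1.0, -0.002], [1.0, 0.021, -0.0], [-0.0, -0.002, -1.0]]
force: [-6.0, -0.7, 0.3]
width: 0.204
grip_force: 30.2
```

Emit:
send_rows(
  series=[
    [[0,0.0005,0,0],[0,0.001,0,0],[0,0.001,0,0]],
  ],
)

```text
t: 11.85
eef_pos: [0.5554, 0.1114, -0.0068]
orientation: [[-0.021, 1.0, -0.005], [1.0, 0.021, -0.001], [-0.001, -0.005, -1.0]]
force: [-10.2, -2.1, 3.3]
width: 0.201
grip_force: 30.7
```

Emit:
send_rows(
  series=[
    [[0,-0.001,0,0],[0,-0.001,0,0],[0,-0.001,0,0],[0,-0.001,0,0],[0,-0.001,0,0]],
  ],
)

```text
t: 12.35
eef_pos: [0.5555, 0.1114, -0.0068]
orientation: [[-0.021, 1.0, -0.002], [1.0, 0.021, -0.0], [-0.0, -0.002, -1.0]]
force: [-6.1, -0.9, 0.9]
width: 0.206
grip_force: 30.3
```

Run:
```python
from h import *;import cv2
go(.5555,.1098,-.007,91.2)
im=snapshot("top")[:,:,::-1];c=im[135:255,240:340];cv2.imwrite("pics/t4.png",cv2.resize(c,None,fx=5,fy=5,interpolation=cv2.INTER_CUBIC))
```

```text
t 12.35 row [-0.0016 -0.0001  0.0002] 0.0001 now [ 0.5555  0.1114 -0.0068] 91.22 F [-6.15 -0.88  0.9 ] j6 4.7
```

View pics/t4.png

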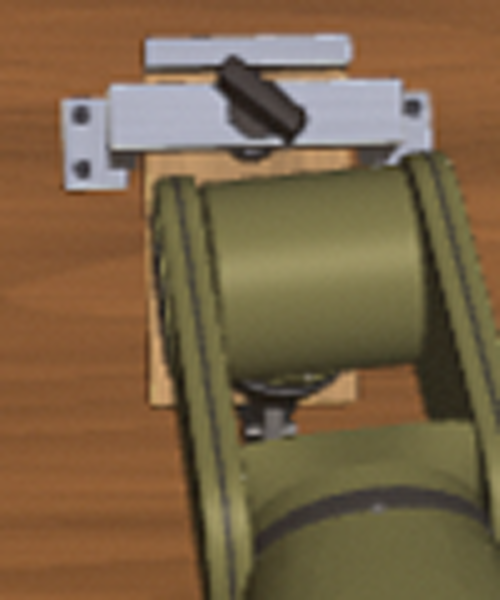

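Board sits under the beam up to the stop ((147,70)–(352,72)), centred. I'll ease off and release.

Emit:
send_rows(
  series=[
    [[0,-0.001,0,0],[0,-0.001,0,0],[0,-0.001,0,0]],
  ],
)

```text
t: 12.7
eef_pos: [0.5556, 0.1116, -0.0067]
orientation: [[-0.021, 1.0, 0.0], [1.0, 0.021, 0.0], [0.0, 0.0, -1.0]]
force: [-2.4, 0.2, -2.1]
width: 0.207
grip_force: 29.9
```

Emit:
send_rows(
  series=[
    [[0,0,0,0],[0,0,0,0],[0,0,0,0],[0,0,0,0],[0,0,0,0],[0,0,0,0],[0,0,-0.03,0],[0,0,-0.07,0],[0,0,-0.11,0],[0,0,-0.15,0],[0,0,-0.15,0]],
  ],
  hand=1,
)

```text
t: 13.8
eef_pos: [0.56, 0.1121, 0.1512]
orientation: [[-0.021, 1.0, 0.013], [1.0, 0.021, 0.001], [0.001, 0.013, -1.0]]
force: [-0.2, -0.3, 0.1]
width: 1.002
grip_force: 0.0
```

Run:
```python
from h import *
go(.6757,.1112,.145,-128.2)
```

```text
t 13.8 row [-0.0033  0.1155  0.0077] -0.7811 now [0.56   0.1121 0.1512] 91.21 F [-0.17 -0.31  0.13] j6 4.7
```

Emit:
send_rows(
  series=[
    [[-0.003,0.115,0.006,-0.781],[-0.003,0.115,0.006,-0.781],[-0.003,0.115,0.006,-0.781],[-0.003,0.115,0.006,-0.781],[-0.003,0.115,0.006,-0.781],[-0.003,0.115,0.006,-0.781],[-0.003,0.115,0.006,-0.781],[-0.003,0.115,0.006,-0.781],[-0.003,0.115,0.006,-0.781],[-0.003,0.115,0.006,-0.781],[-0.003,0.115,0.006,-0.781],[-0.003,0.115,0.006,-0.781],[-0.003,0.115,0.006,-0.781],[-0.003,0.115,0.006,-0.781],[-0.003,0.115,0.006,-0.781],[-0.003,0.115,0.006,-0.781],[-0.003,0.115,0.006,-0.781],[-0.003,0.115,0.006,-0.781],[-0.003,0.115,0.006,-0.781],[-0.003,0.115,0.006,-0.781]],
  ],
)

```text
t: 15.8
eef_pos: [0.6704, 0.111, 0.1369]
orientation: [[-0.619, -0.785, -0.001], [-0.785, 0.619, -0.0], [0.0, 0.0, -1.0]]
force: [-0.2, -0.4, -0.5]
width: 1.001
grip_force: 0.0
```

Run:
```python
from h import *;import cv2
go(.6757,.1112,.058,-128.2)
im=snapshot("scene")[:,:,::-1];c=im[120:240,185:345];cv2.imwrite("pics/s3.png",cv2.resize(c,None,fx=5,fy=5,interpolation=cv2.INTER_CUBIC))
```

```text
t 15.8 row [-0.0035 -0.0041  0.0789] -0.0004 now [0.6704 0.111  0.1369] -128.27 F [-0.18 -0.43 -0.53] j6 -136.9
```

View pics/s3.png

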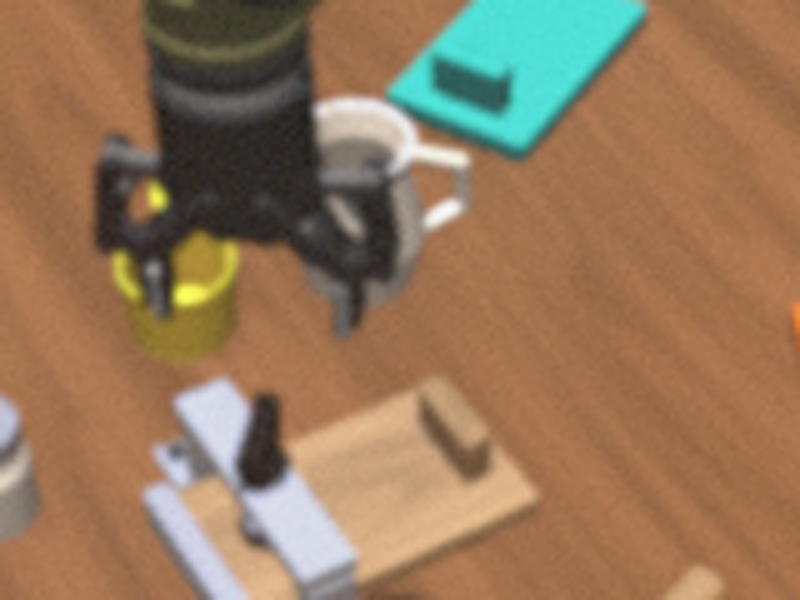

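Board remains home; open fingertips at (155,310) and (343,330), knob bar top near (265,400).

Run:
```python
from h import *
S3=lambda u,v:(185+(u-2)/5,120+(v-2)/5)
for z in(.15,.17,.184,.2):
  a,b=atz('scene',*S3(155,312),z),atz('scene',*S3(343,330),z);print(z,a,b,(a+b)/2,np.linalg.norm(a-b),np.degrees(np.arctan2(*(a-b)[1::-1])))
```

```text
0.15 [0.70232506 0.05023191 0.15      ] [0.62259042 0.11162678 0.15      ] [0.66245774 0.08092934 0.15      ] 0.1006327088505765 -37.59590826982475
0.17 [0.70885754 0.06944734 0.17      ] [0.63107824 0.12933662 0.17      ] [0.66996789 0.09939198 0.17      ] 0.09816488326966884 -37.59590826982467
0.184 [0.71343028 0.08289815 0.184     ] [0.63701972 0.14173351 0.184     ] [0.675225   0.11231583 0.184     ] 0.09643740536303354 -37.59590826982473
0.2 [0.71865626 0.09827049 0.2       ] [0.64380997 0.15590138 0.2       ] [0.68123312 0.12708594 0.2       ] 0.09446314489830741 -37.595908269824676
```

Emit:
send_rows(
  series=[
    [[-0.0035,-0.004,0.02,0],[-0.0035,-0.004,0.05,0],[-0.0035,-0.004,0.07,0],[-0.0035,-0.004,0.08,0],[-0.0035,-0.004,0.085,0],[-0.0035,-0.004,0.085,0],[-0.0035,-0.004,0.085,0]],
  ],
)

```text
t: 16.55
eef_pos: [0.6768, 0.1113, 0.0535]
orientation: [[-0.619, -0.786, 0.002], [-0.786, 0.619, 0.0], [-0.001, -0.001, -1.0]]
force: [-0.3, 0.7, 0.5]
width: 1.001
grip_force: 0.0
```

Emit:
send_rows(
  series=[
    [[0,0,0,0],[0,0,0,0],[0,0,0,0],[0,0,0,0],[0,0,0,0],[0,0,0,0],[0,0,0,0],[0,0,0,0],[0,0,0,0]],
  ],
  hand=0,
  squeeze=50,
)

```text
t: 17.45
eef_pos: [0.6756, 0.1115, 0.0526]
orientation: [[-0.619, -0.786, -0.001], [-0.786, 0.619, 0.0], [0.0, 0.001, -1.0]]
force: [-3.5, 2.1, 4.1]
width: 0.151
grip_force: 52.3
```

Run:
```python
from h import *
s=sense();print(s['moment'],s['width'],s['grip_force'],s['tau'][5]);go(.6757,.1112,.052,-128.2)
```

```text
[ 0.29531844  0.65509034 -0.07480509] 0.15113952642929035 52.32300817966461 -0.09430773323401809
t 17.45 row [ 0.0002 -0.0002  0.0006] -0.0001 now [0.6756 0.1115 0.0526] -128.22 F [-3.49  2.06  4.09] j6 -136.9
```

Emit:
send_rows(
  series=[
    [[0,0,0,0.03],[0,0,0,0.06],[0,0,0,0.09],[0,0,0,0.12],[0,0,0,0.15],[0,0,0,0.18],[0,0,0,0.21],[0,0,0,0.24],[0,0,0,0.27]],
  ],
)

```text
t: 18.35
eef_pos: [0.6753, 0.112, 0.0526]
orientation: [[-0.999, -0.052, -0.001], [-0.052, 0.999, 0.001], [0.001, 0.001, -1.0]]
force: [-5.0, 3.2, 4.4]
width: 0.15
grip_force: 52.4
```

```bash
cat > k.py <<'E'
from h import *
s=sense();print(s['moment'].round(3),round(s['width'],3),round(s['grip_force'],1),round(s['tau'][5],3));go(.6757,.1112,.052,-128.2)
E
python3 k.py
```

```text
[0.484 0.892 0.116] 0.15 52.4 -0.647
t 18.35 row [-0.0004 -0.0008  0.0006] -0.2711 now [0.6753 0.112  0.0526] -177.0 F [-4.99  3.23  4.37] j6 -88.1
```

Emit:
send_rows(
  series=[
    [[0,0,0,0.022],[0,0,0,0.045]],
  ],
)

```text
t: 18.55
eef_pos: [0.6753, 0.1121, 0.0526]
orientation: [[-0.996, 0.088, -0.001], [0.088, 0.996, 0.001], [0.002, 0.001, -1.0]]
force: [-4.3, 3.7, 4.9]
width: 0.149
grip_force: 52.4
```

```bash
python3 k.py
```

```text
[0.507 0.867 0.183] 0.149 52.4 -0.477
t 18.55 row [-0.0005 -0.0008  0.0006] -0.3158 now [0.6753 0.1121 0.0526] 174.96 F [-4.33  3.65  4.94] j6 -80.1
```

Emit:
send_rows(
  series=[
    [[0,0,0,0.022],[0,0,0,0.045]],
  ],
)

```text
t: 18.75
eef_pos: [0.6753, 0.1122, 0.0526]
orientation: [[-0.974, 0.227, -0.001], [0.227, 0.974, 0.001], [0.002, 0.001, -1.0]]
force: [-4.7, 2.8, 3.9]
width: 0.15
grip_force: 52.4
```

```bash
python3 k.py
```

```text
[0.598 0.873 0.113] 0.15 52.4 -0.48
t 18.75 row [-0.0006 -0.0008  0.0006] -0.3608 now [0.6753 0.1122 0.0526] 166.86 F [-4.67  2.84  3.88] j6 -72.0
```

Emit:
send_rows(
  series=[
    [[0,0,0,0.022],[0,0,0,0.045]],
  ],
)

```text
t: 18.95
eef_pos: [0.6753, 0.1123, 0.0527]
orientation: [[-0.932, 0.362, -0.001], [0.362, 0.932, 0.001], [0.002, 0.001, -1.0]]
force: [-5.6, 3.1, 5.0]
width: 0.155
grip_force: 52.5
```

```bash
python3 k.py
```

```text
[0.554 0.898 0.159] 0.155 52.5 -0.471
t 18.95 row [-0.0008 -0.0009  0.0007] -0.4058 now [0.6753 0.1123 0.0527] 158.76 F [-5.63  3.08  4.97] j6 -63.9
```

Emit:
send_rows(
  series=[
    [[0,0,0,0.022],[0,0,0,0.045]],
  ],
)

```text
t: 19.15
eef_pos: [0.6753, 0.1124, 0.0526]
orientation: [[-0.872, 0.489, -0.001], [0.489, 0.872, 0.001], [0.002, 0.0, -1.0]]
force: [-4.2, 3.9, 4.1]
width: 0.154
grip_force: 52.6
```

```bash
python3 k.py
```

```text
[0.685 0.833 0.599] 0.154 52.6 -0.026
t 19.15 row [-0.0009 -0.0008  0.0006] -0.4504 now [0.6753 0.1124 0.0526] 150.74 F [-4.23  3.92  4.05] j6 -55.8
```

Emit:
send_rows(
  series=[
    [[0,0,0,0.022],[0,0,0,0.045]],
  ],
)

```text
t: 19.35
eef_pos: [0.6753, 0.1125, 0.0524]
orientation: [[-0.795, 0.607, -0.001], [0.607, 0.795, 0.001], [0.002, 0.0, -1.0]]
force: [-3.3, 4.1, 3.9]
width: 0.154
grip_force: 52.4
```

```bash
python3 k.py
```

```text
[0.734 0.761 0.57 ] 0.154 52.4 -0.033
t 19.35 row [-0.0011 -0.0008  0.0004] -0.4953 now [0.6753 0.1125 0.0524] 142.65 F [-3.34  4.05  3.87] j6 -47.8
```

Emit:
send_rows(
  series=[
    [[0,0,0,0.022],[0,0,0,0.045]],
  ],
)

```text
t: 19.55
eef_pos: [0.6753, 0.1126, 0.0522]
orientation: [[-0.702, 0.713, -0.001], [0.713, 0.702, 0.001], [0.002, 0.0, -1.0]]
force: [-3.6, 4.6, 3.5]
width: 0.153
grip_force: 52.3
```

```bash
python3 k.py
```

```text
[0.771 0.613 0.559] 0.153 52.3 -0.024
t 19.55 row [-0.0013 -0.0007  0.0002] -0.5403 now [0.6753 0.1126 0.0522] 134.55 F [-3.65  4.56  3.45] j6 -39.7
```

Resistance jumped between j6 = -64° and -56°, so onset is about -60°. An eighth of a turn more means stopping at about -14°.

Emit:
send_rows(
  series=[
    [[0,0,0.0003,0.022],[0,0,0.0006,0.045],[0,0,0.0009,0.07],[0,0,0.0011,0.095],[0,0,0.0014,0.12],[0,0,0.0016,0.14],[0,0,0.0016,0.14],[0,0,0.0016,0.14]],
  ],
)

```text
t: 20.35
eef_pos: [0.6756, 0.1128, 0.0513]
orientation: [[-0.333, 0.943, -0.0], [0.943, 0.333, 0.002], [0.002, 0.0, -1.0]]
force: [-4.4, 5.3, 4.6]
width: 0.156
grip_force: 52.5
```

```bash
python3 k.py
```

```text
[0.883 0.84  0.404] 0.156 52.5 0.41
t 20.35 row [-0.0015 -0.0005 -0.0007] -0.6796 now [0.6756 0.1128 0.0513] 109.48 F [-4.39  5.33  4.59] j6 -14.6
```

Emit:
send_rows(
  series=[
    [[0,0,0,0],[0,0,0,0],[0,0,0,0],[0,0,0,0],[0,0,0,0],[0,0,0,0],[0,0,0,0],[0,0,-0.02,0],[0,0,-0.05,0],[0,0,-0.09,0],[0,0,-0.12,0],[0,0,-0.12,0],[0,0,-0.12,0]],
  ],
  hand=1,
)

```text
t: 21.65
eef_pos: [0.6764, 0.1113, 0.1718]
orientation: [[-0.332, 0.943, 0.002], [0.943, 0.332, 0.0], [-0.001, 0.002, -1.0]]
force: [-0.4, -0.6, -0.6]
width: 0.999
grip_force: 0.0
```

```bash
python3 - <<'E'
from h import *;import cv2
im=snapshot("scene")[:,:,::-1];c=im[120:240,185:345];cv2.imwrite("pics/s4.png",cv2.resize(c,None,fx=5,fy=5,interpolation=cv2.INTER_CUBIC))
E
python3 k.py
```

```text
[-0.04   0.042  0.05 ] 0.998 0.0 0.0
t 21.7 row [-0.0002  0.0004  0.1179] -0.6801 now [0.6754 0.1112 0.1699] 109.38 F [-0.34  0.46 -0.9 ] j6 -14.5
```

View pics/s4.png

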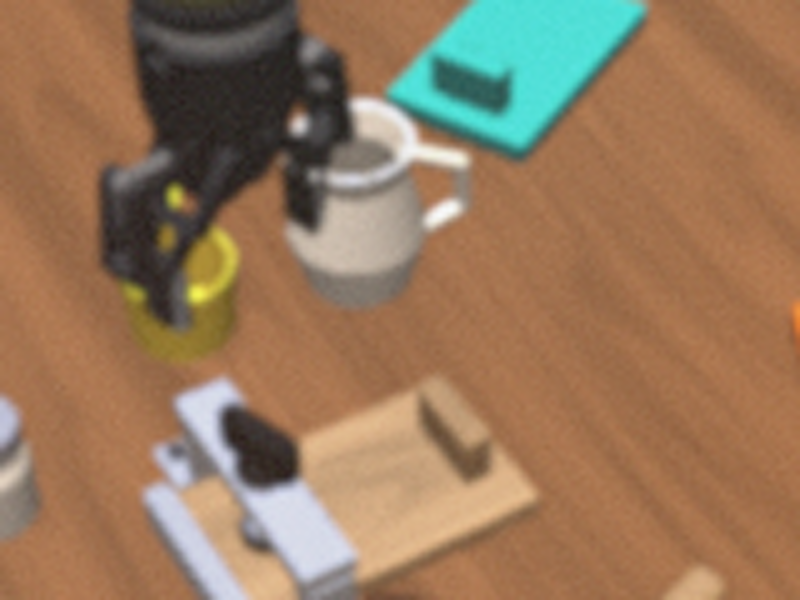

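The knob bar has turned to about (260,445), the board is unmoved (its near corner still at (537,495)), and the gripper is clear.

```bash
python3 -c "
from plant import *
print(hand_in())"
```

```text
the job is handed in; nothing more can be done
None
```

I slid the board home against the stop, tightened the knob about 45° past the first hard resistance, let go with the gripper clear, and handed the job in; the hand-in returned no verdict.

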